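Snap the tile stop onto the painting bridge and close it up to the tile

ROBOT

A 6-joint arm with a two-finger parallel gripper is mounted at the origin on a cart in front of the work surface, level with it; the furniture and walls round the work are solid. World frame = base frame: x ahead of the robot, y to its left, z up, the work surface at z = 0. Lengths are in mm, angles in rad, forces in N, time in s.
With the tool pointing down it reaches from about 425 to 950 mm from the base axis. Payload 3.5 kg.
Tool frame: the origin (TCP) lies at the very end of the fingers, on their centre line; the grasp point (between the pads) lies 19 mm behind it; z points along the fingers, y is the line along which they close (so a half turn about z gives the same grasp; the last joint's range is limited). The gripper opens to 85 mm and grips with 20 to 120 N. Pads are 22 mm wide; open, the fingers measure 114 mm over their backs; the gripper's body (76 mm by 85 mm) begins 54 mm behind the grasp point. The pads swing forward as they close: fully open they stand 13 mm farther back than shut.
Start: joints at [-1.363, 0.286, 1.577, -0, 1.279, -0.15], TCP at [236.417, -632.229, 231.325] pointing down, gripper open.
Joint ranges: [-2.77, 2.77], [-0.9, 2.22], [0.21, 2.48], [-1.53, 4.67], [0.24, 2.81], [-2.84, 2.84]. Speed limits (rad/s): [2.79, 2.79, 3.14, 3.14, 3.14, 3.14].

INTERFACE

Orientations are given as [roll, pitch, yaw] about the fixed x, y, z axes, in that order (R = Rz(yaw) Ry(pitch) Rx(roll)).
In Python, from cell import robot gives the robot as it stands.
- The arm moves only by the tool send_rows, never from a script. Its argument "plan" is a list of rows, each an object with "jaw": the opening, from -1 (shut) to 1 (fully open); "linear": the shift along the tool's x, y, z in cm, a list of three; "rotation": the turn, a rotation vector about the tool's x, y, z in degrees, a list of three. A call has 1 to 8 rows; each row is the pose to reach, as a shift and turn from the pose commanded when the call began, along the tool's axes at that moment; what a row does not reach only later rows make up. A row lasts 1/12 s, in which the tool goes at most 41.7 mm and 7.16 degrees, less where a joint would pass 70% of its speed; a pose out of reach is approached as far as the arm can. A call with a gripper value outside its range is refused whole. The fingers move at their own pace and stop on an object; "grip_force" is the grip in N (left out, the last holds). Time passes only in rows, so rows that repeat a pose let the fingers close. It gives the time, the measured TCP pose, the force, the opening and the grip force at its end, in the units of the state.
- robot.state(): the state, without advancing time (a new reading comes with each control period).
- robot.camera(name): name is "scene" or "top"; returns a dict with "img" (420x560x3 uint8, red, green, blue), "K" (3x3 intrinsics, pixels), "camera_from_world" (4x4, takes a point from world to camera coordinates). Camera axes: x right, y up, looking along -z (the intrinsics and any distortion apply to the point x, -y, -z); pixel columns grow to the right and rows downward; lengths in mm; the calibration is good to about 2 mm. A picture is of the moment at which its call begins. There is no depth.
- robot.sign_off(): hands the job in; it is judged then, once.
Trained networks look in a picture, given as the dict that the camera call returned (one of the last four; its "shot" number tells which), for a name from the list of things; names that differ only in an ending like _2 or _b are one class to them, and where a whole thing is asked for, a point or a joint stands for the part that bears it (a point fixed in the world has none). Each returns a list of dicts, best first, with "p" (0 to 1); they miss things now and then, are a little off and sometimes report something else, mostly with a low value. They report only what shows in the picture. A call takes as long as a camera call. They do not tell look-alikes from the thing itself.
- robot.silhouettes(query, picture): "pixels" (420x560 bool, what is visible of it) and "box" ([centre column, centre row, width, height] in pixels, round what is visible of it).
The state is a dict: "time_s": time; "q": joint angles; "dq": joint speeds; "effort": joint torques, N m; "position": TCP position; "eef_rot": TCP orientation; "wrist_force": force on the tool from outside, world axes, zero at the start; "torque": the same for the moment, N m; "grip_width": finger opening in mm; "grip_force": force on a finger pad.
Only numpy, scipy, OpenCV 4.12 (cv2) and the standard library are available. Lean on these libraries where they do the work, as an engineer would, in place of code of your own. Each camera call takes 0.05 s, during which the arm holds its last target. There are 200 camera calls.

TASK

Set the tile up for painting: take the black saddle stop, push it down over the bridge's round bar at the open end of the tile until its sprung jaws snap past and it is fully home, then slide it along the bar until it pinches the tile against the end fence with a light 5 to 10 N, and let go. Do not lean hard on the bar or the brittle tile, and leave the other things where they are.

Things in the scene. Friction and masses are not known exactly. Their poses are not given: they have to be found in the camera images.
- bridge: The fixed painting bridge (hand rest for tile painting): wooden board 120 mm wide, 300 mm long (y), 16 mm thick, with a wooden cheek 46 mm wide, 18 mm thick and 74 mm high above the table at each end; a plain chromed tube runs between the cheeks, lengthwise over the middle of the board. Origin: centre of its underside, on the table.
- bar_mid (a point): Middle of the axis of the bridge's round bar, 22 mm in diameter; the axis is 56 mm above the table and 40 mm above the board. The inner faces of the cheeks are 132 mm either way along it. Axes: y along the bar towards the fence, z up, x across the board.
- bar_end (a point): Point on the bar's axis at the inner face of the cheek at the fence end, 132 mm along +y from bar_mid. The fence, a low wooden strip (84 mm wide, 12 mm high, cork-faced, two brass thumb nuts) across the board, is clamped by hand anywhere from 14 to 34 mm short of this cheek; its place is not measured: the tile, pushed along the board, stops dead where it meets it.
- tile_mid (a point): Centre of the loose white biscuit tile, 98 x 68 x 8 mm, 0.1 kg, lying flat on the board under the bar, its long side (own x axis) along the bar, z up; it starts 9 to 39 mm short of the fence and slides freely on the board. Its edge chips above 15 N.
- stop_grip (a point): Centre of the grip block on top of the loose stop: 30 mm (x) by 26 mm (y), 40 mm high, 77 mm above the stop's feet; take it across either pair of faces. The stop is a black saddle, 60 mm across (x), 26 mm thick (y), 97 mm high, 0.13 kg, standing on two legs 6 mm thick, 48 mm apart inside. Same either way round (half turn about z); its y axis goes along the bar.
- stop_seat (a point): Point of the stop 38 mm above its feet and 39 mm below stop_grip, where the bar's axis lies when it is home. Two sprung steel jaws hang in its gap; flared lips take the bar up to 4 mm off centre and first touch it 18 mm before home. The push peaks at 10 to 20 N some 12 mm before home and fades; from 5 mm before home the jaws draw it on, until its roof meets the bar and all is stiff.
- stop_foot (a point): Point midway between the stop's two feet, 4 mm above their undersides; home on the bar, the feet hang 2 mm above the board. Their flat faces, 13 mm to either side along y, meet the tile's end: this point is then 62 mm from tile_mid. Home, the stop drags along the bar with some 2 to 7 N, more if it is pressed down.
- jar: Glaze jar, 57 mm in diameter and 68 mm high, origin under its centre; a bystander that stands near the stop.
- saucer: White saucer, 141 mm in diameter, 13 mm high, origin under its centre; a bystander.
- brush: Paint brush, 192 mm long (its y axis), 10 mm thick, lying on the table, origin under its centre; a bystander.
- straight_edge: Steel straight edge, 310 mm long (its y axis), 26 mm wide, 8 mm thick, lying on the table, origin under its centre; a bystander.
Not all that is in view belongs to the job. Leave any red look-alike of the part that bears stop_grip alone.

How it is judged:
By the outcome, as a careful person would: the job done as asked, in the order asked, and still so for the second after the job is handed in, with the robot touching nothing.
It also fails if it takes over 64 s, if anything falls off the work surface, if the arm or the gripper's body presses on something with over 40 N, if the wrist force passes 120 N, or if a joint passes its speed limit or range.

## Working session

There is one attempt and no reset: what is moved stays moved. The work goes in short steps, Python scripts to look and compute and a tool call to move; the robot and the scene stay as the last step left them, time stands still between calls to the robot, and variables do not carry over. Pictures are saved under pics/ and viewed, at most 10 in all, crops included, and the job is handed in when it is done.

Besides the shell and the picture viewer there is one more tool, called by a JSON object that holds its "op" and its "data", one argument or row to a line. send_rows: Moves the arm, as the interface text tells. Its arguments: {"type":"object","properties":{"plan":{"type":"array"},"grip_force":{"type":"number"}},"required":["plan"]}

```bash
mkdir -p pics
cat > h.py <<'E'
import numpy as np, cv2
from cell import robot
def shot(name,fn=None):
    p=robot.camera(name)
    if fn: cv2.imwrite('pics/'+fn,p['img'][:,:,::-1])
    return p
def proj(p,X):
    X=np.atleast_2d(np.asarray(X,float)); M=np.array(p['camera_from_world'])
    c=X@M[:3,:3].T+M[:3,3]; c=c*[1,-1,-1]; u=c@np.array(p['K']).T
    return u[:,:2]/u[:,2:]
def ray(p,uv):
    M=np.array(p['camera_from_world']); d=np.linalg.inv(p['K'])@[uv[0],uv[1],1]; d=d*[1,-1,-1]
    R=M[:3,:3]; return -R.T@M[:3,3], R.T@d
def atz(p,uv,z):
    o,d=ray(p,uv); return o+d*(z-o[2])/d[2]
E
python3 - <<'E'
from h import *
a=shot('scene','s0.png');b=shot('top','t0.png')
print({k:v for k,v in a.items() if k!='img'}); print(b['K'],b['camera_from_world'])
for n,p in(('s',a),('t',b)):
  for q in ['bridge','stop_grip','tile_mid','jar','saucer','brush','straight_edge']:
    for r in robot.silhouettes(q,p): print(n,q,r['p'],np.round(r['box']))
print(robot.state())
im=np.hstack([a['img'],b['img']]);
E
```

```text
{'K': array([[512.3015485 ,   0.        , 282.51149064],
       [  0.        , 512.3015485 , 210.48079443],
       [  0.        ,   0.        ,   1.        ]]), 'camera_from_world': array([[-5.16902671e-01, -8.56037634e-01,  3.34639076e-03,
         2.58798307e+02],
       [ 6.27084009e-01, -3.75986371e-01,  6.82202239e-01,
        -3.72469502e+02],
       [-5.82732593e-01,  3.54730627e-01,  7.31155870e-01,
        -1.25165126e+03],
       [ 0.00000000e+00,  0.00000000e+00,  0.00000000e+00,
         1.00000000e+00]]), 'shot': 1}
[[426.93968402   0.         277.34660935]
 [  0.         426.93968402 212.27881638]
 [  0.           0.           1.        ]] [[ 7.50893375e-02 -9.97174107e-01 -2.32187689e-03 -3.69666316e+01]
 [ 9.76586496e-01  7.30679156e-02  2.02336096e-01 -5.20211241e+02]
 [-2.01594661e-01 -1.74607970e-02  9.79313389e-01 -1.04950449e+03]
 [ 0.00000000e+00  0.00000000e+00  0.00000000e+00  1.00000000e+00]]
s bridge 0.7 [335. 160.  17.  22.]
s bridge 0.56 [248. 242. 101.  86.]
s stop_grip 0.81 [400. 185.  16.  28.]
s stop_grip 0.61 [335. 159.  17.  20.]
s tile_mid 0.81 [244
[... 547 characters left out ...]
0.47 [224. 219.  38.  29.]
{'time_s': 0.8, 'q': array([-1.36302289e+00,  2.86270709e-01,  1.57669218e+00, -2.88189119e-05,
        1.27861662e+00, -1.49986217e-01]), 'dq': array([-0.00104009, -0.00152894,  0.00070847,  0.00011222, -0.00020395,
        0.000189  ]), 'effort': array([-1.02316877e-03, -4.05924654e+01, -2.92919040e+01, -1.96969349e-04,
        5.41072259e-04,  2.28056379e-06]), 'position': array([ 236.39590115, -632.2349735 ,  231.34865748]), 'eef_rot': array([3.14158378e+00, 2.92526385e-05, 3.57767955e-01]), 'wrist_force': array([-0.6430882 , -0.33886253,  1.06427698]), 'torque': array([-0.00208371, -0.02122541,  0.00326369]), 'grip_force': 0.0, 'grip_width': 85.15566516581204}
```

View pics/s0.png

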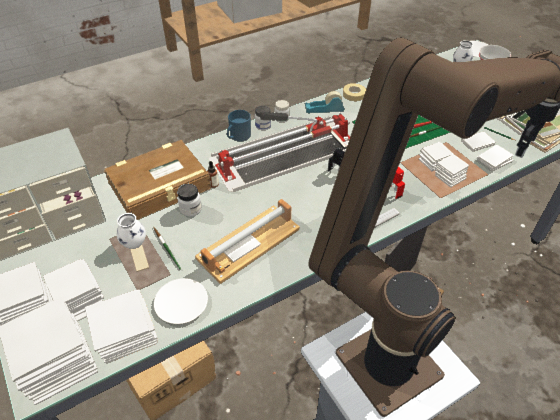

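View pics/t0.png

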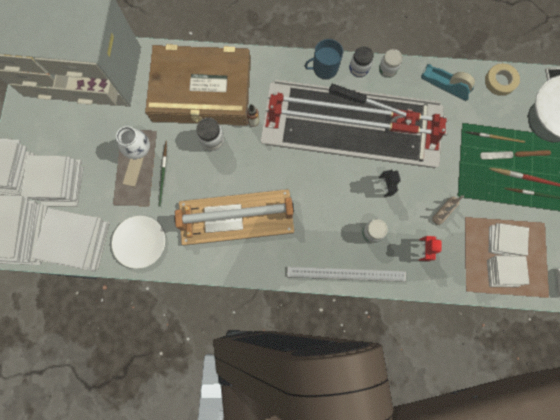

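The black stop is at top (389,184) and the red look-alike at (431,248). The bridge runs from (180,218) to (292,205), the jar is at (375,231). I'll enlarge the stop and the bridge to confirm.

Run:
```python
from h import *
t=cv2.imread('pics/t0.png');s=cv2.imread('pics/s0.png')
R=lambda i,f:cv2.resize(i,None,fx=f,fy=f,interpolation=cv2.INTER_CUBIC)
a=R(t[180:250,170:303],6)[:,:798]          # x6 bridge, 420 high
c=np.zeros((180,798,3),np.uint8)
b=R(t[164:204,365:410],4.5);c[:180,:b.shape[1]]=b
d=R(s[195:280,190:305],2.1);c[:d.shape[0],220:220+d.shape[1]]=d[:180]
e=R(s[140:185,320:360],4);c[:180,480:640]=e
f=R(s[165:205,385:415],4);c[:160,650:650+f.shape[1]]=f
cv2.imwrite('pics/c1.png',np.vstack([a,c]))
```

```text
(no output)
```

View pics/c1.png

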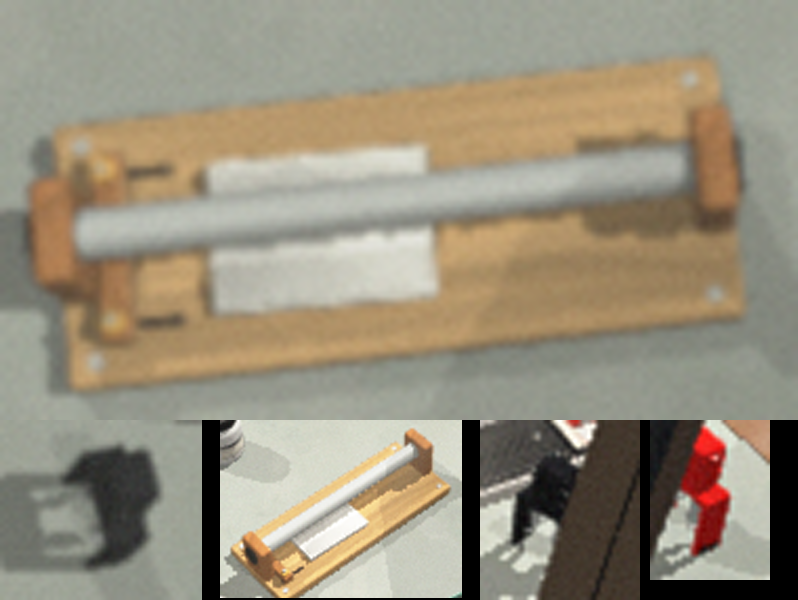

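Fence end is at the left (world +y), the open end on the right. The black stop (389,184) fits; the red one (431,248) is the look-alike. Next I fit the poses.

```bash
cat > fit.py <<'E'
from h import *
from scipy.optimize import least_squares, minimize
def box(x,y,z): return np.array([[a,b,c] for a in x for b in y for c in z],float)
STOP=[box((-30,-24),(-13,13),(0,50)),box((24,30),(-13,13),(0,50)),box((-30,30),(-13,13),(49,57)),box((-15,15),(-13,13),(57,97))]
def rz(t): c,s=np.cos(t),np.sin(t); return np.array([[c,-s,0],[s,c,0],[0,0,1]])
def render(p,parts,x,y,th,roi,k=8,z=0):
    u0,v0,w,h=roi; m=np.zeros((h*k,w*k),np.uint8)
    for P in parts:
        q=proj(p,P@rz(th).T+[x,y,z]); q=((q+0.5-[u0,v0])*k).astype(np.float32)
        cv2.fillConvexPoly(m,cv2.convexHull(q).astype(np.int32),1)
    return cv2.resize(m.astype(np.float32),(w,h),interpolation=cv2.INTER_AREA)
def fitstop(p,roi,th0=None,z=0,xy=None):
    u0,v0,w,h=roi; im=p['img'][v0:v0+h,u0:u0+w].astype(float).max(2)
    bg=np.median(im); tgt=np.clip((120-im)/(120-50),0,1)
    best=None
    for th in ([th0] if th0 is not None else np.arange(-1.6,1.6,.2)):
        f=lambda v: np.sum((render(p,STOP,v[0],v[1],v[2],roi,z=z)-tgt)**2)
        g=xy if xy is not None else atz(p,(u0+w/2,v0+h/2),50)[:2]
        r=minimize(f,[g[0],g[1],th],method='Nelder-Mead',options=dict(initial_simplex=[[g[0],g[1],th],[g[0]+8,g[1],th],[g[0],g[1]+8,th],[g[0],g[1],th+.15]],xatol=.05,fatol=.01))
        if best is None or r.fun<best.fun: best=r
    return best.x,best.fun,tgt.sum()
E
python3 - <<'E'
from fit import *
t=shot('top');s=shot('scene')
cor=np.array([[55,130],[715,60],[742,315],[72,388]])/6+[170,180]-.4
P=np.array([[60,150,16],[60,-150,16],[-60,-150,16],[-60,150,16]],float)
# scene corners from crop x2.1 at(220,420)+(190,195): left,(right)
sc=np.array([[450-220,490-420],[283-220,595-420],[233-220,549-420]])/2.1+[190,195]
Ps=P[[1,2,3]] if 0 else None
f=lambda v:(proj(t,P@rz(v[2]).T+[v[0],v[1],0])-cor).ravel()
c0=atz(t,cor.mean(0),16); r=least_squares(f,[c0[0],c0[1],0]);print('bridge',r.x,np.round(r.fun,1))
v=r.x; W=lambda A:np.atleast_2d(A)@rz(v[2]).T+[v[0],v[1],0]
print('bar ends proj top',proj(t,W([[0,132,56],[0,-132,56]])),'obs',np.array([[75,232],[695,167]])/6+[170,180]-.4)
print('scene corners',proj(s,W(P))); print('scene bar',proj(s,W([[0,132,56],[0,-132,56]])))
tc=np.array([[205,165],[426,145],[438,297],[213,312]])/6+[170,180]-.4
b=np.array([atz(t,c,24) for c in tc]);l=(b-[v[0],v[1],0])@rz(v[2]);print('tile local',np.round(l,1),l.mean(0))
fc=np.array([[127,160],[130,335]])/6+[170,180]-.4
print('fence inner',[np.round((atz(t,c,28)-[v[0],v[1],0])@rz(v[2]),1) for c in fc])
roi=(365,160,45,44)
x,fv,n=fitstop(t,roi);print('stop',x,fv,n); print('scene proj',proj(s,[[x[0],x[1],97],[x[0],x[1],0]]))
j=[q for q in robot.silhouettes('jar',t)][0]['box'];print('jar',atz(t,j[:2],34))
E
```

```text
bridge [5.09337657e+02 1.12553559e+02 1.83211004e-01] [-0.6 -0.6  0.3 -0.6  0.9  0.5 -0.6  0.6]
bar ends proj top [[183.0164121  218.99253812]
 [285.15144575 208.11047359]] obs [[182.1        218.26666667]
 [285.43333333 207.43333333]]
scene corners [[193.76509442 254.08204234]
 [273.36138681 203.73786025]
 [299.60639944 225.42662178]
 [219.09927721 280.08481282]]
scene bar [[209.96572842 254.54586595]
 [281.85170388 208.23629973]]
tile local [[ 33.   81.6  24. ]
 [ 31.5 -16.6  24. ]
 [-37.2 -15.7  24. ]
 [-33.1  83.   24. ]] [-1.46163476 33.08216373 24.        ]
fence inner [array([ 38.1, 115.1,  28. ]), array([-40.1, 119.1,  28. ])]
stop [ 6.26961378e+02 -2.84958064e+02  3.13112661e-01] 39.837954400510206 322.3142857142857
scene proj [[338.17785216 150.14222235]
 [335.78316953 172.3647411 ]]
jar [ 492.47658512 -252.05308663   34.        ]
```

```bash
cat > mv.py <<'E'
from fit import *
from scipy.spatial.transform import Rotation as Ro
def to(x,y,z,yaw):
    s=robot.state(); R=Ro.from_euler('xyz',s['eef_rot']); T=Ro.from_euler('xyz',[np.pi,0,yaw])
    print('lin cm',np.round(R.inv().apply(np.array([x,y,z])-s['position'])/10,2),'rot',np.round((R.inv()*T).as_rotvec(degrees=True),2))
def st():
    s=robot.state();print({k:np.round(s[k],3) for k in('time_s','position','eef_rot','wrist_force','grip_width','grip_force')})
E
cat > bar.py <<'E'
from mv import *
def barpts(p,v,ys):
    out=[]
    hsv=cv2.cvtColor(p['img'],cv2.COLOR_RGB2HSV)[:,:,1].astype(np.float32)
    R=rz(v[2]);
    for y in ys:
        L=np.array([[0,y,56],[10,y,56]],float)@R.T+[v[0],v[1],0]
        q=proj(p,L); ax=proj(p,np.array([[0,y+10,56]])@R.T+[v[0],v[1],0])[0]-q[0]; n=np.array([-ax[1],ax[0]])/np.hypot(*ax)
        k=np.arange(-11,11,.25); c=(q[0]+k[:,None]*n).astype(np.float32)
        sv=cv2.remap(hsv,c[:,:1].copy(),c[:,1:].copy(),cv2.INTER_LINEAR)[:,0]
        w=np.clip((90-sv)/60,0,1)*(abs(k)<8); out.append((q[0]+n*(w@k)/w.sum(),n,w.sum()*.25))
    return out
def fitbar(views,v0,ys):
    O=[(p,barpts(p,v0,ys)) for p in views]
    def f(d):
        r=[]
        for p,o in O:
            q=proj(p,np.array([[0,y,56] for y in ys],float)@rz(v0[2]+d[1]).T+[v0[0],v0[1],0]+rz(v0[2])[:,0]*d[0])
            r+=[(q[i]-o[i][0])@o[i][1] for i in range(len(ys))]
        return np.array(r)
    r=least_squares(f,[0,0],loss='soft_l1'); return r.x,r.fun,O
E
python3 - <<'E'
from bar import *
t=shot('top');s=shot('scene');v=np.array([509.3,112.6,.1832]);ys=[-115,-100,-85,-70,-55,-40,-27]
for V in([t],[s],[t,s]):
    d,r,O=fitbar(V,v,ys);print('lateral,dyaw',d,np.round(r,2),[round(o[2],1) for o in O[0][1]])
to(627,-285,190,1.884); to(627,-285,160,1.884)
E
```

```text
lateral,dyaw [1.00881803 0.00668663] [ 0.02 -0.03 -0.03  0.05 -0.01  0.01 -0.01] [np.float32(9.3), np.float32(9.2), np.float32(9.3), np.float32(8.9), np.float32(8.7), np.float32(8.8), np.float32(8.8)]
lateral,dyaw [-1.75975852  0.02210734] [-0.28  0.17  0.21 -0.06  0.07  0.   -0.11] [np.float32(8.4), np.float32(7.5), np.float32(7.7), np.float32(7.5), np.float32(7.6), np.float32(7.8), np.float32(7.9)]
lateral,dyaw [0.01937805 0.01255605] [-0.1  -0.18 -0.22 -0.17 -0.27 -0.27 -0.33 -0.09  0.4   0.48  0.25  0.42
  0.4   0.32] [np.float32(9.3), np.float32(9.2), np.float32(9.3), np.float32(8.9), np.float32(8.7), np.float32(8.8), np.float32(8.8)]
lin cm [ 48.75 -18.85   4.13] rot [  0.    -0.   -87.45]
lin cm [ 48.75 -18.85   7.13] rot [  0.    -0.   -87.45]
```

{"op": "send_rows", "data": {
  "plan": [
    {"jaw": 1,"linear": [24,-9.4,2],"rotation": [0,0,-43]},
    {"jaw": 1,"linear": [24,-9.4,2],"rotation": [0,0,-43]},
    {"jaw": 1,"linear": [24,-9.4,2],"rotation": [0,0,-43]},
    {"jaw": 1,"linear": [24,-9.4,2],"rotation": [0,0,-43]},
    {"jaw": 1,"linear": [24,-9.4,2],"rotation": [0,0,-43]},
    {"jaw": 1,"linear": [24,-9.4,2],"rotation": [0,0,-43]},
    {"jaw": 1,"linear": [24,-9.4,2],"rotation": [0,0,-43]}
  ]
}}

```text
time_s: 1.63
position: [432.0, -455.5, 210.8]
eef_rot: [-3.141, -0.003, 1.117]
wrist_force: [-0.2, 0.2, -0.5]
grip_width: 85.2
grip_force: 0.0
```

Run:
```python
from mv import *
st();to(627,-285,150,1.884)
```

```text
{'time_s': np.float64(1.633), 'position': array([ 432.003, -455.54 ,  210.784]), 'eef_rot': array([-3.141e+00, -3.000e-03,  1.117e+00]), 'wrist_force': array([-0.177,  0.189, -0.503]), 'grip_width': np.float64(85.231), 'grip_force': np.float64(0.0)}
lin cm [23.86 10.05  6.14] rot [  0.06  -0.16 -43.94]
```

Run:
```python
from mv import *
t=shot('top');s=shot('scene','s1.png')
x,f,n=fitstop(t,(365,160,45,44),.31,xy=(627,-285));print(x,f,n)
roi=(316,140,40,45)
x2,f,n=fitstop(s,roi,.31,xy=(627,-285));print(x2,f,n)
i=cv2.resize(np.hstack([s['img'][125:195,300:370],t['img'][150:220,355:425]]),None,fx=5,fy=5)
cv2.imwrite('pics/c2.png',i[:,:,::-1])
```

```text
[ 6.26796289e+02 -2.85519071e+02  2.79907536e-01] 42.53876096141582 338.9
[ 6.07550397e+02 -2.64281443e+02  7.10503853e-02] 960.1764269770408 1479.6428571428573
```

View pics/c2.png

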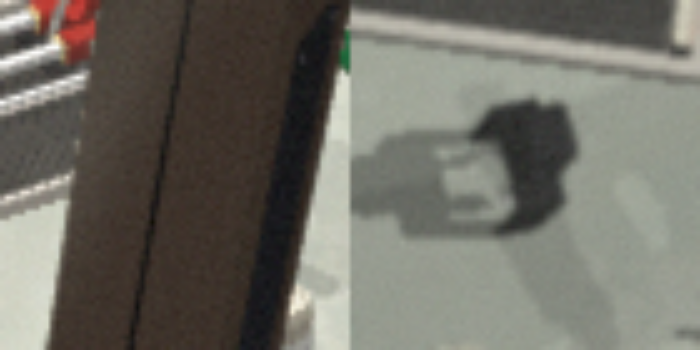

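The right crop shows the black stop clearly in the top view, around (388,182); the arm hides it in the scene view. The top fit is good enough to grasp.

{"op": "send_rows", "data": {
  "plan": [
    {"jaw": 1,"linear": [23.86,10.05,6.1],"rotation": [0,0,-43]},
    {"jaw": 1,"linear": [23.86,10.05,6.1],"rotation": [0,0,-43]},
    {"jaw": 1,"linear": [23.86,10.05,6.1],"rotation": [0,0,-43]},
    {"jaw": 1,"linear": [23.86,10.05,6.1],"rotation": [0,0,-43]},
    {"jaw": 1,"linear": [23.86,10.05,6.1],"rotation": [0,0,-43]},
    {"jaw": 1,"linear": [23.86,10.05,6.1],"rotation": [0,0,-43]},
    {"jaw": 1,"linear": [23.86,10.05,6.1],"rotation": [0,0,-43]},
    {"jaw": 1,"linear": [23.86,10.05,6.1],"rotation": [0,0,-43]}
  ]
}}

```text
time_s: 2.4
position: [625.8, -290.0, 148.8]
eef_rot: [-3.141, -0.002, 1.859]
wrist_force: [-0.7, 0.1, 0.5]
grip_width: 85.5
grip_force: 0.0
```

Run:
```python
from mv import *
st();to(627,-285,62,1.866)
t=shot('top','t2.png');s=shot('scene')
i=cv2.resize(np.hstack([s['img'][115:195,295:375],t['img'][145:225,350:430]]),None,fx=5,fy=5)
cv2.imwrite('pics/c3.png',i[:,:,::-1])
```

```text
{'time_s': np.float64(2.4), 'position': array([ 625.76 , -290.044,  148.755]), 'eef_rot': array([-3.141e+00, -2.000e-03,  1.859e+00]), 'wrist_force': array([-0.671,  0.065,  0.537]), 'grip_width': np.float64(85.452), 'grip_force': np.float64(0.0)}
lin cm [0.43 0.27 8.68] rot [-0.06 -0.09 -0.38]
```

View pics/c3.png

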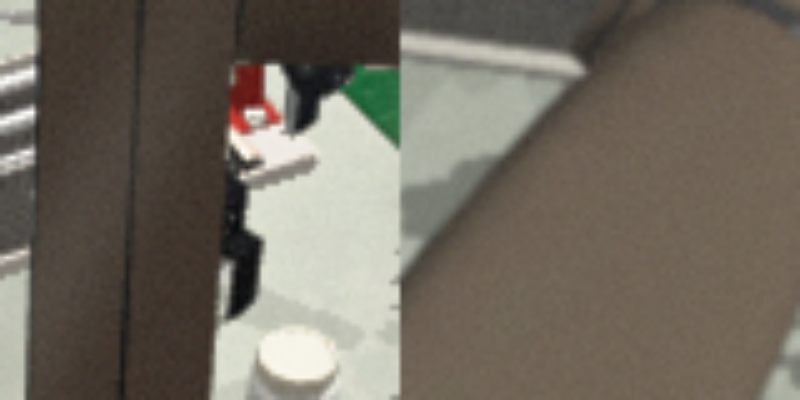

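{"op": "send_rows", "data": {
  "plan": [
    {"jaw": 1,"linear": [0.4,0.2,3.5],"rotation": [0,0,-0.4]},
    {"jaw": 1,"linear": [0.4,0.2,6],"rotation": [0,0,-0.4]},
    {"jaw": 1,"linear": [0.4,0.2,7.5],"rotation": [0,0,-0.4]},
    {"jaw": 1,"linear": [0.4,0.2,8.6],"rotation": [0,0,-0.4]},
    {"jaw": 1,"linear": [0.4,0.2,8.6],"rotation": [0,0,-0.4]}
  ]
}}

```text
time_s: 2.92
position: [623.3, -287.8, 61.7]
eef_rot: [-3.139, -0.003, 1.863]
wrist_force: [-1.2, 0.5, 0.2]
grip_width: 85.4
grip_force: 0.0
```

{"op": "send_rows", "data": {
  "plan": [
    {"jaw": -0.2,"linear": [0,0,0],"rotation": [0,0,0]},
    {"jaw": -0.5,"linear": [0,0,0],"rotation": [0,0,0]},
    {"jaw": -0.7,"linear": [0,0,0],"rotation": [0,0,0]},
    {"jaw": -1,"linear": [0,0,0],"rotation": [0,0,0]},
    {"jaw": -1,"linear": [0,0,0],"rotation": [0,0,0]},
    {"jaw": -1,"linear": [0,0,0],"rotation": [0,0,0]},
    {"jaw": -1,"linear": [0,0,0],"rotation": [0,0,0]},
    {"jaw": -1,"linear": [0,0,0],"rotation": [0,0,0]}
  ],
  "grip_force": 60
}}

```text
time_s: 3.58
position: [626.4, -287.5, 66.0]
eef_rot: [3.14, 0.002, 1.866]
wrist_force: [-0.1, 0.1, 6.5]
grip_width: 29.2
grip_force: 59.9
```

{"op": "send_rows", "data": {
  "plan": [
    {"jaw": -1,"linear": [0,0,0],"rotation": [0,0,0]},
    {"jaw": -1,"linear": [0,0,-0.5],"rotation": [0,0,0]},
    {"jaw": -1,"linear": [0,0,-1],"rotation": [0,0,0]},
    {"jaw": -1,"linear": [0,0,-1],"rotation": [0,0,0]},
    {"jaw": -1,"linear": [0,0,-1],"rotation": [0,0,0]}
  ]
}}

```text
time_s: 4.0
position: [625.3, -286.9, 74.0]
eef_rot: [-3.141, -0.0, 1.866]
wrist_force: [-0.3, 0.5, -1.8]
grip_width: 29.4
grip_force: 59.2
```

Run:
```python
from mv import *
st()
```

```text
{'time_s': np.float64(4.0), 'position': array([ 625.266, -286.873,   74.019]), 'eef_rot': array([-3.141, -0.   ,  1.866]), 'wrist_force': array([-0.316,  0.457, -1.821]), 'grip_width': np.float64(29.391), 'grip_force': np.float64(59.238)}
```

{"op": "send_rows", "data": {
  "plan": [
    {"jaw": -1,"linear": [0,0,-3],"rotation": [0,0,0]},
    {"jaw": -1,"linear": [0,0,-6],"rotation": [0,0,0]},
    {"jaw": -1,"linear": [0,0,-10],"rotation": [0,0,0]},
    {"jaw": -1,"linear": [0,0,-10.2],"rotation": [0,0,0]},
    {"jaw": -1,"linear": [0,0,-10.2],"rotation": [0,0,0]}
  ]
}}

```text
time_s: 4.42
position: [627.3, -288.2, 180.5]
eef_rot: [3.137, 0.006, 1.866]
wrist_force: [-0.2, 0.1, -2.1]
grip_width: 28.9
grip_force: 59.7
```

Run:
```python
from mv import *
st();to(523,44,176,1.761)
```

```text
{'time_s': np.float64(4.417), 'position': array([ 627.293, -288.176,  180.523]), 'eef_rot': array([3.137, 0.006, 1.866]), 'wrist_force': array([-0.23 ,  0.073, -2.129]), 'grip_width': np.float64(28.856), 'grip_force': np.float64(59.743)}
lin cm [34.82 -0.32  0.25] rot [0.3  0.32 6.  ]
```

{"op": "send_rows", "data": {
  "plan": [
    {"jaw": -1,"linear": [1,0,0],"rotation": [0,0,0.5]},
    {"jaw": -1,"linear": [4,0,0],"rotation": [0,0,1]},
    {"jaw": -1,"linear": [7.5,-0.1,0],"rotation": [0,0,1.5]},
    {"jaw": -1,"linear": [11,-0.1,0],"rotation": [0,0,2]},
    {"jaw": -1,"linear": [14.5,-0.1,0],"rotation": [0,0,3]},
    {"jaw": -1,"linear": [18,-0.2,0],"rotation": [0,0,4]},
    {"jaw": -1,"linear": [21.5,-0.2,0],"rotation": [0,0,5]},
    {"jaw": -1,"linear": [25,-0.2,0],"rotation": [0,0,6]}
  ]
}}

```text
time_s: 5.08
position: [547.8, -45.9, 172.9]
eef_rot: [-3.136, -0.003, 1.76]
wrist_force: [0.3, 0.0, -0.7]
grip_width: 29.1
grip_force: 59.6
```

{"op": "send_rows", "data": {
  "plan": [
    {"jaw": -1,"linear": [3.2,0,0.1],"rotation": [0,0,0]},
    {"jaw": -1,"linear": [5.8,0,0.1],"rotation": [0,0,0]},
    {"jaw": -1,"linear": [7.8,0,0.1],"rotation": [0,0,0]},
    {"jaw": -1,"linear": [9.2,0,0.1],"rotation": [0,0,0]},
    {"jaw": -1,"linear": [9.7,0,0.1],"rotation": [0,0,0]},
    {"jaw": -1,"linear": [9.7,0,0.1],"rotation": [0,0,0]}
  ]
}}

```text
time_s: 5.58
position: [530.6, 48.2, 172.9]
eef_rot: [-3.137, -0.001, 1.763]
wrist_force: [-0.7, -0.1, -0.4]
grip_width: 29.5
grip_force: 59.6
```

Run:
```python
from mv import *
t=shot('top');s=shot('scene','s3.png');st();to(523,44,115,1.761)
i=np.hstack([cv2.resize(s['img'][155:295,180:313],None,fx=3,fy=3),cv2.resize(t['img'][160:265,170:270],None,fx=4,fy=4)])
cv2.imwrite('pics/c4.png',i[:,:,::-1])
```

```text
{'time_s': np.float64(5.683), 'position': array([531.759,  46.63 , 173.956]), 'eef_rot': array([-3.139, -0.   ,  1.761]), 'wrist_force': array([-0.011, -0.112, -0.935]), 'grip_width': np.float64(29.11), 'grip_force': np.float64(59.612)}
lin cm [-0.09 -0.9   5.9 ] rot [-0.13 -0.01  0.01]
```

View pics/c4.png

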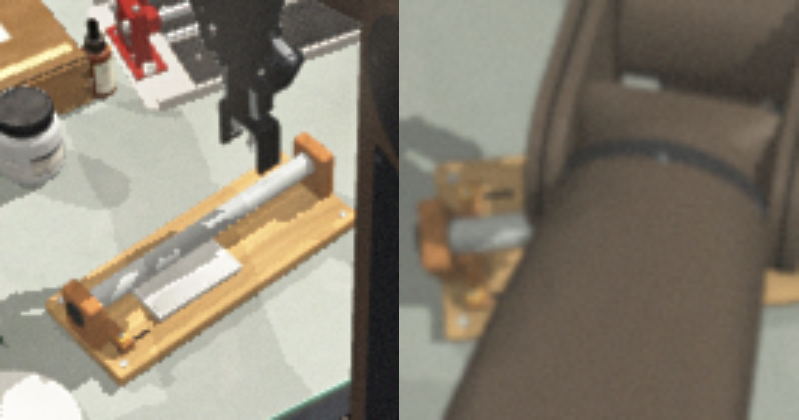

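The scene crop shows the stop held upright above the bar, with feet at about (269,212) and (255,201). The tile lies toward the fence. I move sideways onto the bar axis, then check the feet against it.

{"op": "send_rows", "data": {
  "plan": [
    {"jaw": -1,"linear": [0,-0.45,1],"rotation": [-0.1,0,0]},
    {"jaw": -1,"linear": [-0.1,-0.9,2.5],"rotation": [-0.1,0,0]},
    {"jaw": -1,"linear": [-0.1,-0.9,4],"rotation": [-0.1,0,0]},
    {"jaw": -1,"linear": [-0.1,-0.9,4.4],"rotation": [-0.1,0,0]},
    {"jaw": -1,"linear": [-0.1,-0.9,4.4],"rotation": [-0.1,0,0]},
    {"jaw": -1,"linear": [-0.1,-0.9,4.4],"rotation": [-0.1,0,0]}
  ]
}}

```text
time_s: 6.18
position: [523.9, 43.6, 131.1]
eef_rot: [3.14, -0.0, 1.76]
wrist_force: [0.8, -0.5, -0.8]
grip_width: 28.9
grip_force: 59.6
```

Run:
```python
from bar import *
s=shot('scene');st();q=robot.state();p=q['position'];a=.19
v=np.array([509.8,112.7,.19])
im=cv2.resize(s['img'][160:270,210:310],None,fx=5,fy=5,interpolation=cv2.INTER_CUBIC)[:,:,::-1].copy()
raw=im.copy()
for B in STOP:
    h=cv2.convexHull(((proj(s,B@rz(a).T+[p[0],p[1],p[2]-66])+.5-[210,160])*5).astype(np.float32)).astype(int)
    cv2.polylines(im,[h],True,(0,255,0),1)
L=((proj(s,np.array([[0,-132,56],[0,0,56.]])@rz(a).T+[v[0],v[1],0])+.5-[210,160])*5).astype(int)
cv2.line(im,tuple(map(int,L[0])),tuple(map(int,L[1])),(0,0,255),1)
cv2.imwrite('pics/c5.png',np.hstack([raw[:,100:500],im[:,100:500]]))
```

```text
{'time_s': np.float64(6.233), 'position': array([524.459,  43.646, 131.872]), 'eef_rot': array([3.139, 0.   , 1.76 ]), 'wrist_force': array([-0.039,  0.239, -1.276]), 'grip_width': np.float64(29.344), 'grip_force': np.float64(59.585)}
```

View pics/c5.png

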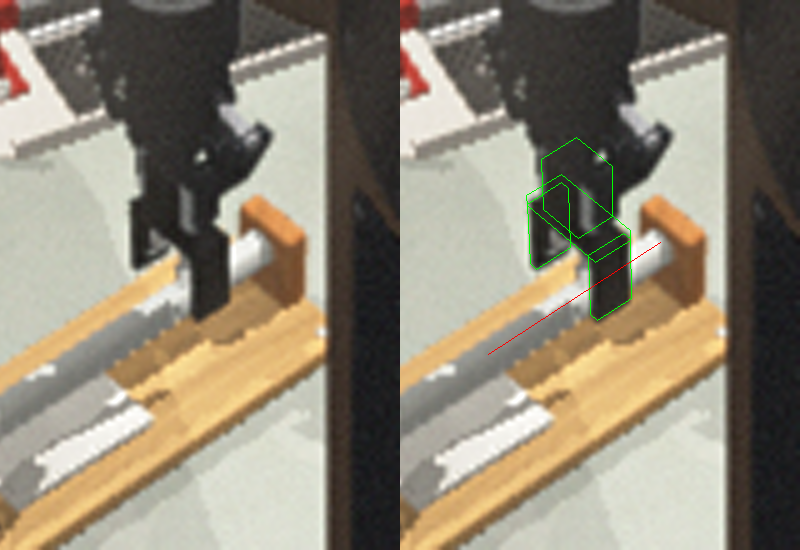

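The overlay puts the stop where the robot pose says, with the red bar axis running between the legs near (590,290) in the crop. It needs about 1.5 mm of sideways correction, then I go down.

{"op": "send_rows", "data": {
  "plan": [
    {"jaw": -1,"linear": [0,-0.16,1],"rotation": [0,0,-0.3]},
    {"jaw": -1,"linear": [0,-0.16,2],"rotation": [0,0,-0.3]},
    {"jaw": -1,"linear": [0,-0.16,2.6],"rotation": [0,0,-0.3]},
    {"jaw": -1,"linear": [0,-0.16,2.6],"rotation": [0,0,-0.3]},
    {"jaw": -1,"linear": [0,-0.16,2.6],"rotation": [0,0,-0.3]},
    {"jaw": -1,"linear": [0,-0.16,2.6],"rotation": [0,0,-0.3]}
  ]
}}

```text
time_s: 6.73
position: [522.5, 43.9, 105.3]
eef_rot: [3.14, 0.0, 1.766]
wrist_force: [-0.2, 0.0, -1.3]
grip_width: 29.4
grip_force: 59.6
```

{"op": "send_rows", "data": {
  "plan": [
    {"jaw": -1,"linear": [0,0,0.2],"rotation": [0,0,0]},
    {"jaw": -1,"linear": [0,0,0.4],"rotation": [0,0,0]},
    {"jaw": -1,"linear": [0,0,0.4],"rotation": [0,0,0]},
    {"jaw": -1,"linear": [0,0,0.4],"rotation": [0,0,0]}
  ]
}}

```text
time_s: 7.07
position: [522.4, 43.9, 101.3]
eef_rot: [3.14, -0.0, 1.766]
wrist_force: [-0.1, -0.1, -1.3]
grip_width: 29.3
grip_force: 59.8
```

{"op": "send_rows", "data": {
  "plan": [
    {"jaw": -1,"linear": [0,0,0.2],"rotation": [0,0,0]},
    {"jaw": -1,"linear": [0,0,0.3],"rotation": [0,0,0]},
    {"jaw": -1,"linear": [0,0,0.3],"rotation": [0,0,0]},
    {"jaw": -1,"linear": [0,0,0.3],"rotation": [0,0,0]}
  ]
}}

```text
time_s: 7.4
position: [522.5, 43.7, 99.7]
eef_rot: [3.141, 0.0, 1.766]
wrist_force: [-3.2, -0.4, 6.4]
grip_width: 29.2
grip_force: 60.8
```

{"op": "send_rows", "data": {
  "plan": [
    {"jaw": -1,"linear": [0,-0.07,0.15],"rotation": [0,0,0]},
    {"jaw": -1,"linear": [0,-0.07,0.3],"rotation": [0,0,0]},
    {"jaw": -1,"linear": [0,-0.07,0.3],"rotation": [0,0,0]}
  ]
}}

```text
time_s: 7.65
position: [522.7, 43.5, 98.2]
eef_rot: [3.139, 0.001, 1.766]
wrist_force: [-3.9, 0.1, 11.5]
grip_width: 29.3
grip_force: 61.3
```

{"op": "send_rows", "data": {
  "plan": [
    {"jaw": -1,"linear": [0,0,0.15],"rotation": [0,0,0]},
    {"jaw": -1,"linear": [0,0,0.3],"rotation": [0,0,0]},
    {"jaw": -1,"linear": [0,0,0.3],"rotation": [0,0,0]}
  ]
}}

```text
time_s: 7.9
position: [522.8, 43.4, 95.8]
eef_rot: [3.139, 0.001, 1.767]
wrist_force: [-5.7, -0.6, 15.5]
grip_width: 29.1
grip_force: 61.7
```

{"op": "send_rows", "data": {
  "plan": [
    {"jaw": -1,"linear": [0,0,0.15],"rotation": [0,0,0]},
    {"jaw": -1,"linear": [0,0,0.3],"rotation": [0,0,0]},
    {"jaw": -1,"linear": [0,0,0.3],"rotation": [0,0,0]}
  ]
}}

```text
time_s: 8.15
position: [522.7, 43.3, 91.9]
eef_rot: [3.139, 0.001, 1.767]
wrist_force: [-3.3, -1.6, 5.2]
grip_width: 29.5
grip_force: 60.6
```

{"op": "send_rows", "data": {
  "plan": [
    {"jaw": -1,"linear": [0,-0.05,0.15],"rotation": [0,0,0]},
    {"jaw": -1,"linear": [0,-0.05,0.3],"rotation": [0,0,0]},
    {"jaw": -1,"linear": [0,-0.05,0.3],"rotation": [0,0,0]},
    {"jaw": -1,"linear": [0,-0.05,0.3],"rotation": [0,0,0]}
  ]
}}

```text
time_s: 8.48
position: [521.8, 43.4, 86.0]
eef_rot: [3.138, 0.001, 1.766]
wrist_force: [3.2, -1.4, -3.2]
grip_width: 29.3
grip_force: 59.4
```

{"op": "send_rows", "data": {
  "plan": [
    {"jaw": -1,"linear": [0,0,0.1],"rotation": [0,0,0]},
    {"jaw": -1,"linear": [0,0,0.2],"rotation": [0,0,0]},
    {"jaw": -1,"linear": [0,0,0.2],"rotation": [0,0,0]},
    {"jaw": -1,"linear": [0,0,0.2],"rotation": [0,0,0]}
  ]
}}

```text
time_s: 8.82
position: [521.5, 43.7, 83.9]
eef_rot: [3.139, 0.0, 1.766]
wrist_force: [4.2, -0.1, -5.0]
grip_width: 29.1
grip_force: 59.4
```

{"op": "send_rows", "data": {
  "plan": [
    {"jaw": -1,"linear": [0,0.05,0.1],"rotation": [0,0,0]},
    {"jaw": -1,"linear": [0,0.05,0.1],"rotation": [0,0,0]},
    {"jaw": -1,"linear": [0,0.05,0.1],"rotation": [0,0,0]}
  ]
}}

```text
time_s: 9.07
position: [521.8, 43.7, 83.8]
eef_rot: [3.14, 0.0, 1.766]
wrist_force: [-0.2, -0.6, 0.9]
grip_width: 29.3
grip_force: 60.2
```

{"op": "send_rows", "data": {
  "plan": [
    {"jaw": -1,"linear": [0,0.03,0.1],"rotation": [0,0,0]},
    {"jaw": -1,"linear": [0,0.03,0.1],"rotation": [0,0,0]},
    {"jaw": -1,"linear": [0,0.03,0.1],"rotation": [0,0,0]}
  ]
}}

```text
time_s: 9.32
position: [521.9, 43.7, 83.7]
eef_rot: [3.141, -0.0, 1.767]
wrist_force: [-2.0, -1.1, 7.0]
grip_width: 29.3
grip_force: 61.3
```

{"op": "send_rows", "data": {
  "plan": [
    {"jaw": -1,"linear": [0,-0.02,-0.12],"rotation": [0,0,0]},
    {"jaw": -1,"linear": [0.3,-0.02,-0.12],"rotation": [0,0,0]},
    {"jaw": -1,"linear": [0.6,-0.02,-0.12],"rotation": [0,0,0]},
    {"jaw": -1,"linear": [0.9,-0.02,-0.12],"rotation": [0,0,0]}
  ]
}}

```text
time_s: 9.65
position: [520.4, 52.2, 83.8]
eef_rot: [3.139, 0.002, 1.767]
wrist_force: [1.5, -4.6, 1.4]
grip_width: 28.9
grip_force: 60.2
```

{"op": "send_rows", "data": {
  "plan": [
    {"jaw": -1,"linear": [0.3,0,0],"rotation": [0,0,0]},
    {"jaw": -1,"linear": [0.6,0,0],"rotation": [0,0,0]},
    {"jaw": -1,"linear": [0.9,0,0],"rotation": [0,0,0]},
    {"jaw": -1,"linear": [1.2,0,0],"rotation": [0,0,0]}
  ]
}}

```text
time_s: 9.98
position: [518.0, 64.5, 83.7]
eef_rot: [3.139, 0.0, 1.766]
wrist_force: [1.7, -4.4, 1.2]
grip_width: 29.0
grip_force: 60.2
```

{"op": "send_rows", "data": {
  "plan": [
    {"jaw": -1,"linear": [0.3,0,-0.03],"rotation": [0,0,0]},
    {"jaw": -1,"linear": [0.6,0,-0.03],"rotation": [0,0,0]},
    {"jaw": -1,"linear": [0.8,0,-0.03],"rotation": [0,0,0]},
    {"jaw": -1,"linear": [1.0,0,-0.03],"rotation": [0,0,0]}
  ]
}}

```text
time_s: 10.32
position: [515.9, 74.5, 83.8]
eef_rot: [3.139, -0.0, 1.766]
wrist_force: [3.5, -3.1, -0.7]
grip_width: 29.1
grip_force: 60.1
```

{"op": "send_rows", "data": {
  "plan": [
    {"jaw": -1,"linear": [0.15,0,0],"rotation": [0,0,0]},
    {"jaw": -1,"linear": [0.3,0,0],"rotation": [0,0,0]},
    {"jaw": -1,"linear": [0.45,0,0],"rotation": [0,0,0]},
    {"jaw": -1,"linear": [0.6,0,0],"rotation": [0,0,0]},
    {"jaw": -1,"linear": [0.75,0,0],"rotation": [0,0,0]},
    {"jaw": -1,"linear": [0.9,0,0],"rotation": [0,0,0]},
    {"jaw": -1,"linear": [1.05,0,0],"rotation": [0,0,0]},
    {"jaw": -1,"linear": [1.2,0,0],"rotation": [0,0,0]}
  ]
}}

```text
time_s: 10.98
position: [513.5, 86.0, 83.8]
eef_rot: [3.14, 0.0, 1.766]
wrist_force: [3.6, -3.6, -2.6]
grip_width: 29.2
grip_force: 59.9
```

Run:
```python
from mv import *
s=shot('scene');st()
cv2.imwrite('pics/c6.png',cv2.resize(s['img'][170:290,185:315],None,fx=5,fy=5,interpolation=cv2.INTER_CUBIC)[:,:,::-1])
```

```text
{'time_s': np.float64(11.033), 'position': array([513.493,  86.331,  83.781]), 'eef_rot': array([ 3.139, -0.   ,  1.766]), 'wrist_force': array([ 3.775, -2.883, -2.072]), 'grip_width': np.float64(29.289), 'grip_force': np.float64(59.916)}
```

View pics/c6.png

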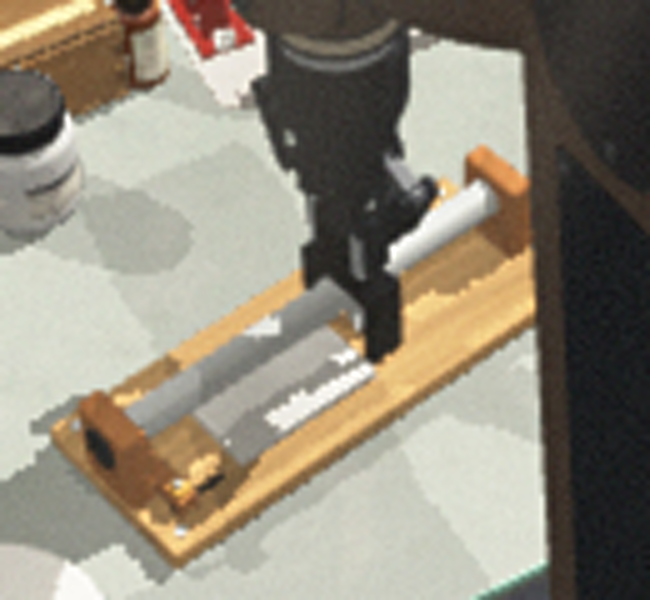

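The scene crop shows the stop home on the bar with its near foot at the tile's end (crop 375,360), and the fence still some 30 mm ahead of the tile. I keep sliding and stay watchful.

{"op": "send_rows", "data": {
  "plan": [
    {"jaw": -1,"linear": [0.15,0.04,0],"rotation": [0,0,0]},
    {"jaw": -1,"linear": [0.3,0.04,0],"rotation": [0,0,0]},
    {"jaw": -1,"linear": [0.45,0.04,0],"rotation": [0,0,0]},
    {"jaw": -1,"linear": [0.6,0.05,0],"rotation": [0,0,0]},
    {"jaw": -1,"linear": [0.75,0.05,0],"rotation": [0,0,0]},
    {"jaw": -1,"linear": [0.9,0.05,0.02],"rotation": [0,0,0]},
    {"jaw": -1,"linear": [1.05,0.05,0.02],"rotation": [0,0,0]},
    {"jaw": -1,"linear": [1.2,0.05,0.02],"rotation": [0,0,0]}
  ]
}}

```text
time_s: 11.7
position: [511.5, 97.9, 83.7]
eef_rot: [3.14, 0.0, 1.766]
wrist_force: [2.0, -4.1, -0.7]
grip_width: 29.6
grip_force: 60.2
```

{"op": "send_rows", "data": {
  "plan": [
    {"jaw": -1,"linear": [0.1,0.01,0],"rotation": [0,0,0]},
    {"jaw": -1,"linear": [0.2,0.01,0],"rotation": [0,0,0]},
    {"jaw": -1,"linear": [0.3,0.02,0],"rotation": [0,0,0]},
    {"jaw": -1,"linear": [0.4,0.02,0],"rotation": [0,0,0]},
    {"jaw": -1,"linear": [0.5,0.02,0],"rotation": [0,0,0]},
    {"jaw": -1,"linear": [0.6,0.02,0],"rotation": [0,0,0]},
    {"jaw": -1,"linear": [0.7,0.02,0],"rotation": [0,0,0]},
    {"jaw": -1,"linear": [0.8,0.02,0],"rotation": [0,0,0]}
  ]
}}

```text
time_s: 12.37
position: [510.2, 105.6, 83.7]
eef_rot: [3.14, 0.0, 1.766]
wrist_force: [2.2, -5.1, 1.9]
grip_width: 29.5
grip_force: 60.3
```

{"op": "send_rows", "data": {
  "plan": [
    {"jaw": -1,"linear": [0.05,0.02,-0.04],"rotation": [0,0,0]},
    {"jaw": -1,"linear": [0.1,0.02,-0.04],"rotation": [0,0,0]},
    {"jaw": -1,"linear": [0.15,0.02,-0.04],"rotation": [0,0,0]},
    {"jaw": -1,"linear": [0.2,0.02,-0.04],"rotation": [0,0,0]},
    {"jaw": -1,"linear": [0.25,0.02,-0.04],"rotation": [0,0,0]},
    {"jaw": -1,"linear": [0.3,0.02,-0.04],"rotation": [0,0,0]},
    {"jaw": -1,"linear": [0.35,0.02,-0.04],"rotation": [0,0,0]},
    {"jaw": -1,"linear": [0.4,0.02,-0.04],"rotation": [0,0,0]}
  ]
}}

```text
time_s: 13.03
position: [509.4, 109.8, 83.8]
eef_rot: [3.14, -0.0, 1.766]
wrist_force: [1.8, -3.3, -1.2]
grip_width: 29.2
grip_force: 60.2
```

{"op": "send_rows", "data": {
  "plan": [
    {"jaw": -1,"linear": [0.05,0.01,0],"rotation": [0,0,0]},
    {"jaw": -1,"linear": [0.1,0.01,0],"rotation": [0,0,0]},
    {"jaw": -1,"linear": [0.15,0.01,0],"rotation": [0,0,0]},
    {"jaw": -1,"linear": [0.2,0.01,0],"rotation": [0,0,0]},
    {"jaw": -1,"linear": [0.25,0.01,0],"rotation": [0,0,0]},
    {"jaw": -1,"linear": [0.3,0.01,0],"rotation": [0,0,0]}
  ]
}}

```text
time_s: 13.53
position: [508.9, 112.7, 83.8]
eef_rot: [3.141, -0.0, 1.766]
wrist_force: [0.9, -3.2, -1.9]
grip_width: 29.1
grip_force: 60.0
```

{"op": "send_rows", "data": {
  "plan": [
    {"jaw": -1,"linear": [0.05,0,0],"rotation": [0,0,0]},
    {"jaw": -1,"linear": [0.1,0,0],"rotation": [0,0,0]},
    {"jaw": -1,"linear": [0.15,0,0],"rotation": [0,0,0]},
    {"jaw": -1,"linear": [0.2,0,0],"rotation": [0,0,0]}
  ]
}}

```text
time_s: 13.87
position: [508.5, 114.7, 83.8]
eef_rot: [3.14, -0.0, 1.766]
wrist_force: [0.4, -3.5, -3.8]
grip_width: 29.1
grip_force: 59.9
```

{"op": "send_rows", "data": {
  "plan": [
    {"jaw": -1,"linear": [0.05,0,0],"rotation": [0,0,0]},
    {"jaw": -1,"linear": [0.1,0,0],"rotation": [0,0,0]},
    {"jaw": -1,"linear": [0.15,0,0],"rotation": [0,0,0]}
  ]
}}

```text
time_s: 14.12
position: [508.3, 116.1, 83.8]
eef_rot: [3.14, -0.0, 1.766]
wrist_force: [1.1, -2.3, -4.2]
grip_width: 29.2
grip_force: 59.9
```

{"op": "send_rows", "data": {
  "plan": [
    {"jaw": -1,"linear": [0.05,0,0.04],"rotation": [0,0,0]},
    {"jaw": -1,"linear": [0.1,0,0.04],"rotation": [0,0,0]},
    {"jaw": -1,"linear": [0.13,0,0.04],"rotation": [0,0,0]}
  ]
}}

```text
time_s: 14.37
position: [508.2, 117.2, 83.8]
eef_rot: [3.14, 0.0, 1.766]
wrist_force: [-0.1, -4.1, -0.8]
grip_width: 29.3
grip_force: 60.1
```

{"op": "send_rows", "data": {
  "plan": [
    {"jaw": -1,"linear": [0.04,0,0],"rotation": [0,0,0]},
    {"jaw": -1,"linear": [0.08,0,0],"rotation": [0,0,0]},
    {"jaw": -1,"linear": [0.12,0,0],"rotation": [0,0,0]}
  ]
}}

```text
time_s: 14.62
position: [508.0, 118.4, 83.8]
eef_rot: [3.14, 0.0, 1.766]
wrist_force: [0.1, -5.0, -1.1]
grip_width: 29.2
grip_force: 60.2
```

{"op": "send_rows", "data": {
  "plan": [
    {"jaw": -1,"linear": [0.04,0,0],"rotation": [0,0,0]},
    {"jaw": -1,"linear": [0.08,0,0],"rotation": [0,0,0]},
    {"jaw": -1,"linear": [0.12,0,0],"rotation": [0,0,0]}
  ]
}}

```text
time_s: 14.87
position: [507.9, 119.3, 83.8]
eef_rot: [3.14, 0.001, 1.767]
wrist_force: [-0.3, -6.7, -0.6]
grip_width: 29.1
grip_force: 60.2
```

{"op": "send_rows", "data": {
  "plan": [
    {"jaw": -1,"linear": [0.03,0,0],"rotation": [0,0,0]},
    {"jaw": -1,"linear": [0.05,0,0],"rotation": [0,0,0]},
    {"jaw": -1,"linear": [0.05,0,0],"rotation": [0,0,0]}
  ]
}}

```text
time_s: 15.12
position: [507.9, 119.5, 83.8]
eef_rot: [3.14, 0.002, 1.767]
wrist_force: [0.2, -6.4, -0.7]
grip_width: 29.1
grip_force: 60.2
```

{"op": "send_rows", "data": {
  "plan": [
    {"jaw": -1,"linear": [0.03,0,0],"rotation": [0,0,0]},
    {"jaw": -1,"linear": [0.05,0,0],"rotation": [0,0,0]},
    {"jaw": -1,"linear": [0.05,0,0],"rotation": [0,0,0]}
  ]
}}

```text
time_s: 15.37
position: [507.8, 119.6, 83.8]
eef_rot: [3.14, 0.003, 1.767]
wrist_force: [-0.7, -7.1, -0.7]
grip_width: 29.1
grip_force: 60.2
```

Run:
```python
from mv import *
s=shot('scene');st()
cv2.imwrite('pics/c7.png',cv2.resize(s['img'][180:280,185:285],None,fx=6,fy=6,interpolation=cv2.INTER_CUBIC)[:,:,::-1])
```

```text
{'time_s': np.float64(15.417), 'position': array([507.862, 119.616,  83.814]), 'eef_rot': array([3.140e+00, 3.000e-03, 1.767e+00]), 'wrist_force': array([-0.41 , -7.229, -0.835]), 'grip_width': np.float64(29.156), 'grip_force': np.float64(60.208)}
```

View pics/c7.png

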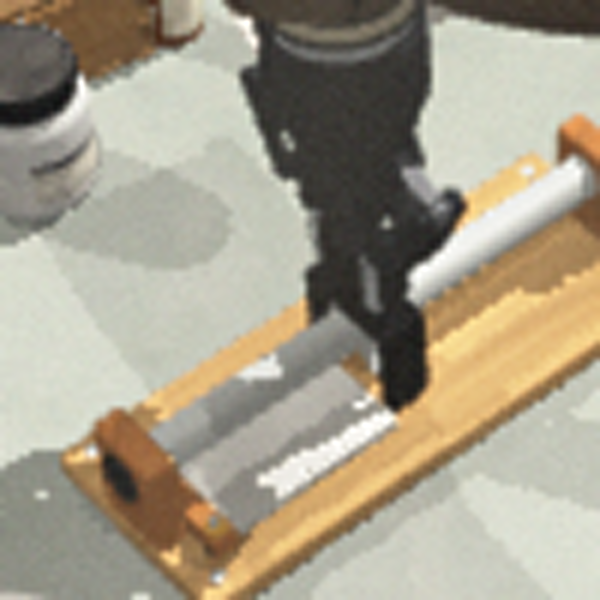

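The tile's far end now meets the fence (crop 215,520), with the stop's foot at its near end (400,400). Force is climbing, so I build up the pinch.

{"op": "send_rows", "data": {
  "plan": [
    {"jaw": -1,"linear": [0.04,0,0],"rotation": [0,0,0]},
    {"jaw": -1,"linear": [0.08,0,0],"rotation": [0,0,0]},
    {"jaw": -1,"linear": [0.1,0,0],"rotation": [0,0,0]},
    {"jaw": -1,"linear": [0.1,0,0],"rotation": [0,0,0]}
  ]
}}

```text
time_s: 15.75
position: [507.8, 119.9, 83.8]
eef_rot: [3.14, 0.004, 1.768]
wrist_force: [0.5, -9.4, -0.0]
grip_width: 28.9
grip_force: 60.2
```

{"op": "send_rows", "data": {
  "plan": [
    {"jaw": -1,"linear": [0.04,0,0],"rotation": [0,0,0]},
    {"jaw": -1,"linear": [0.08,0,0],"rotation": [0,0,0]},
    {"jaw": -1,"linear": [0.08,0,0],"rotation": [0,0,0]},
    {"jaw": -1,"linear": [0.08,0,0],"rotation": [0,0,0]}
  ]
}}

```text
time_s: 16.08
position: [507.8, 120.4, 83.9]
eef_rot: [3.14, 0.005, 1.768]
wrist_force: [0.3, -10.4, -0.2]
grip_width: 29.2
grip_force: 60.2
```

{"op": "send_rows", "data": {
  "plan": [
    {"jaw": -1,"linear": [0.03,0,0],"rotation": [0,0,0]},
    {"jaw": -1,"linear": [0.03,0,0],"rotation": [0,0,0]},
    {"jaw": -1,"linear": [0.03,0,0],"rotation": [0,0,0]}
  ]
}}

```text
time_s: 16.33
position: [507.8, 120.5, 83.9]
eef_rot: [3.14, 0.006, 1.768]
wrist_force: [-0.4, -11.4, -0.2]
grip_width: 29.2
grip_force: 60.2
```

Run:
```python
from mv import *
st()
```

```text
{'time_s': np.float64(16.333), 'position': array([507.756, 120.474,  83.891]), 'eef_rot': array([3.14 , 0.006, 1.768]), 'wrist_force': array([ -0.435, -11.361,  -0.181]), 'grip_width': np.float64(29.191), 'grip_force': np.float64(60.227)}
```

Total is 11.1 N, and less about 3.6 N of drag that leaves roughly 7.5 N on the tile. I release.

{"op": "send_rows", "data": {
  "plan": [
    {"jaw": 1,"linear": [0,0,0],"rotation": [0,0,0]},
    {"jaw": 1,"linear": [0,0,0],"rotation": [0,0,0]},
    {"jaw": 1,"linear": [0,0,0],"rotation": [0,0,0]},
    {"jaw": 1,"linear": [0,0,0],"rotation": [0,0,0]},
    {"jaw": 1,"linear": [0,0,0],"rotation": [0,0,0]},
    {"jaw": 1,"linear": [0,0,0],"rotation": [0,0,0]},
    {"jaw": 1,"linear": [0,0,0],"rotation": [0,0,0]},
    {"jaw": 1,"linear": [0,0,0],"rotation": [0,0,0]}
  ],
  "grip_force": 20
}}

```text
time_s: 17.0
position: [507.2, 122.9, 83.6]
eef_rot: [3.14, -0.0, 1.766]
wrist_force: [0.7, 0.3, 0.3]
grip_width: 85.6
grip_force: 0.0
```

{"op": "send_rows", "data": {
  "plan": [
    {"jaw": 1,"linear": [0,0,-2],"rotation": [0,0,0]},
    {"jaw": 1,"linear": [0,0,-5],"rotation": [0,0,0]},
    {"jaw": 1,"linear": [0,0,-8],"rotation": [0,0,0]},
    {"jaw": 1,"linear": [0,0,-11],"rotation": [0,0,0]},
    {"jaw": 1,"linear": [0,0,-14],"rotation": [0,0,0]},
    {"jaw": 1,"linear": [-3,0,-16],"rotation": [0,0,0]},
    {"jaw": 1,"linear": [-7,0,-16],"rotation": [0,0,0]},
    {"jaw": 1,"linear": [-10,0,-16],"rotation": [0,0,0]}
  ]
}}

```text
time_s: 17.67
position: [527.7, 23.1, 246.4]
eef_rot: [3.135, 0.002, 1.768]
wrist_force: [0.4, -0.4, -0.6]
grip_width: 85.3
grip_force: 0.0
```

Run:
```python
from fit import *
s=shot('scene')
im=cv2.resize(s['img'][180:280,185:285],None,fx=6,fy=6,interpolation=cv2.INTER_CUBIC)[:,:,::-1].copy()
for B in STOP:
    h=cv2.convexHull(((proj(s,B@rz(.19).T+[507.8,120.2,18])+.5-[185,180])*6).astype(np.float32)).astype(int)
    cv2.polylines(im,[h],True,(0,255,0),1)
cv2.imwrite('pics/c8.png',im)
```

```text
(no output)
```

View pics/c8.png

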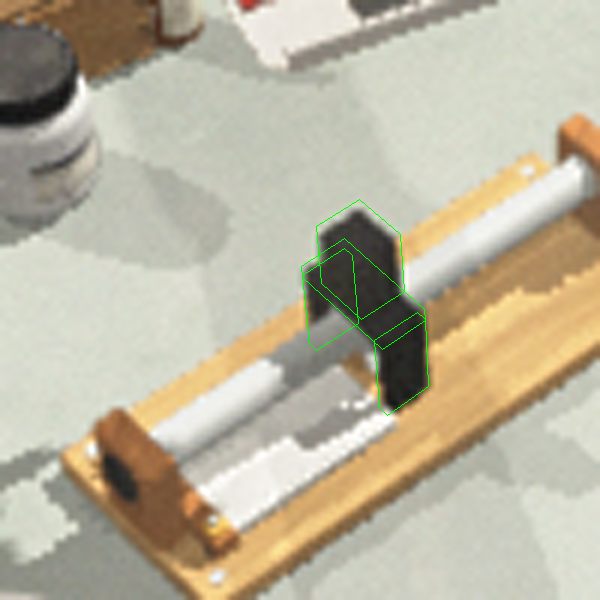

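The crop shows the stop home on the bar, upright, with its foot at (395,405) against the tile and the tile against the fence. The gripper is clear of it.

```bash
python3 -c "
from cell import robot
print(robot.sign_off())"
```

```text
the job is handed in; nothing more can be done
None
```

The black stop is snapped fully home on the bar and slid up so it holds the tile against the fence. The push on the tile was about 7.5 N by wrist force before I let go; I could not measure the pinch left after release. The gripper was clear, I moved no other object, and the job was handed in at about 18 s.

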